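# Reset the stop and hold the bayonet test plug home

## Task

Get the display test console ready: push its red mushroom stop button fully down, then turn the red button clockwise as far as it goes to reset it. Next take the black bayonet plug with the orange grip bar, push it upright into the console's sprung socket with the bar in line with the white marks, twist it clockwise a quarter turn until the bar lines up with the green marks, and press it down so its flange sits flush on the socket rim. The plug springs back if let go, so finish while still gripping it and holding it pressed flush; leave the grey dust cap and everything else on the bench alone.

Things in the scene. Friction and masses are not known exactly. Their poses are not given: they have to be found in the camera images.
- console: Fixed grey test console, slab 170 (x) x 290 (y) x 30 mm high, origin at the centre of its underside on the bench, z up. At y = -70 mm it carries the black bayonet socket drum (bright metal lip), at y = +75 mm the yellow round stop-button housing (54 mm across, 22 mm high above the slab). It may be yawed.
- socket_mouth (a point): Centre of the socket's rim, 78 mm above the bench, axes as the console's. Drum 72 mm across. The mouth is a 34 mm bore in an 8 mm thick lip with two slots, 12 mm wide, reaching 26 mm from the axis along console +y and -y (white marks). Inside, stops let the lugs turn only clockwise seen from above, from the slots to the green marks (console x) plus about 4 deg.
- plunger (a joint): Brass spring plunger in the socket, its top 6 mm under the rim at rest; metres pressed down: 0 at rest, 0.018 with the plug flush. Pushes back 3 N at first, 8.4 N at flush. The lugs clear the lip and can turn when the flange is less than 7 mm above the rim; let go there after the turn, the plug is lifted until the flange stands 7 mm over the rim.
- stop_push (a joint): Push travel of the red mushroom button in m: 0 up, 0.006 fully down (about 2 N to start, 5.5 N fully down); springs back up.
- stop_turn (a joint): Clockwise (seen from above) turn of the red mushroom button in rad: up to 1.05 at its stop, which is reset; starts between 0 and 0.15. Stiff, 0.05 Nm; stays where left.
- stop_top (a point): Centre of the flat top of the red mushroom button, 90 mm above the bench when up. The head is a round cylinder 40 mm across and 26 mm high, with 12 mm free below it down to the yellow housing (a black 20 mm stem). A white line on top shows its turn.
- plug: Loose bayonet plug, about 120 g, upright on the bench; origin at the centre of its underside, z up. Black barrel 30 mm across, 24 mm long; two brass lugs along plug +x and -x reach 22 mm from the axis, 8 mm wide, 3 to 9 mm above the underside. Flange 60 mm across at 24 to 30 mm; orange grip bar 46 mm along x, 14 mm thick along y, at 30 to 66 mm. Same after a half turn.
- plug_flange (a point): Centre of the underside of the plug's flange, 24 mm above the plug's origin; coincides with the socket_mouth point when the plug is flush.
- dust_cap: Grey dust cap of the plug's shape and size but with grey flange and bar and no lugs; a bystander standing near the plug, its place may be swapped with the plug's. Origin at the centre of its underside.
- screwdriver: Black electric screwdriver lying on the bench, 210 mm long, bystander; origin under its middle.
- glue_box: White carton 35 x 150 x 35 mm, bystander; origin at the centre of its underside.
- bracket: Aluminium angle strip 30 x 220 x 18 mm, bystander; origin at the centre of its underside.
- screw_tray: Blue tray of screws 100 x 140 x 30 mm, bystander; origin at the centre of its underside.
Things that resemble listed ones, but are neither listed nor needed, are in the scene too. What is shaped like the plug but pink or purple is not meant.

How it is judged (in metres and radians):
On the way, in this order (a step that is already met when the one before it is completed fails the run):
1. the mushroom stop button is pushed fully down (value of joint stop_push above 0.0045 m), for 0.05 s.
2. the button is turned clockwise to its reset stop (value of joint stop_turn above 0.9 rad), for 0.2 s.
3. the plug is pushed into the socket, lugs in the slots, against the spring (horizontal distance between plug_flange and socket_mouth below 0.004 m and z of plug_flange in the frame of socket_mouth below 0.0075 m and angle between the x axis of plug and the y axis of console, either way round below 0.3 rad and value of joint plunger above 0.009 m), for 0.05 s.
At the end, for the whole second after the job is handed in: The plug sits in the socket (within 4 mm of its axis, upright within 5 deg), its flange within 2.5 mm of the rim and the plunger pressed more than 15 mm, its bar within 15 deg of the green marks, still, and held by the fingers with more than 4 N; the stop button is up again and turned past 0.9 rad (horizontal distance between plug_flange and socket_mouth below 0.004 m and z of plug_flange in the frame of socket_mouth below 0.0025 m and angle between plug's own z axis and vertical below 0.09 rad and angle between the x axis of plug and the x axis of console, either way round below 0.26 rad and value of joint plunger above 0.015 m and contact force between the fingers and plug above 4 N and linear speed of plug below 0.02 m/s and value of joint stop_turn above 0.9 rad and value of joint stop_push below 0.002 m); the arm keeps its last pose, push and grip.
It fails at once if the grey dust cap, screwdriver, carton, bracket or screw tray is displaced by more than 30 mm (distance of any of dust_cap, screwdriver, glue_box, bracket, screw_tray from where it was at the start of the episode above 0.03 m).
It also fails if it takes over 61 s, if anything falls off the work surface, if the arm or the gripper's body presses on something with over 40 N, if the wrist force passes 120 N, or if a joint passes its speed limit or range.

## Robot

A 6-joint arm with a two-finger parallel gripper is mounted at the origin on the work surface. World frame = base frame: x ahead of the robot, y to its left, z up, the work surface at z = 0. Lengths are in mm, angles in rad, forces in N, time in s.
With the tool pointing down it reaches from about 300 to 775 mm from the base axis. Payload 14.6 kg.
Tool frame: the origin (TCP) lies on the front face of the gripper's body, between the roots of the fingers; the fingertips stand 97 mm ahead of it and the grasp point (between the pads) lies 78 mm ahead of it; z points along the fingers, y is the line along which they close (so a half turn about z gives the same grasp; the last joint's range is limited). The gripper opens to 94 mm and grips with 3 to 60 N. Pads are 16 mm wide; open, the fingers measure 119 mm over their backs; the gripper's body (75 mm by 177 mm) begins 78 mm behind the grasp point.
Start: joints at [1.236, 0.3, 1.521, -0, 1.321, -0.067], TCP at [145.534, 530.387, 302.646] pointing down, gripper open.
Joint ranges: [-3.03, 3.03], [-0.79, 2.21], [0.23, 2.52], [-1.04, 4.18], [0, 3.07], [-2.55, 2.55]. Speed limits (rad/s): [2.22, 2.22, 2.57, 3.14, 3.14, 3.14].

## Interface

Orientations are given as [roll, pitch, yaw] about the fixed x, y, z axes, in that order (R = Rz(yaw) Ry(pitch) Rx(roll)).
In Python, from cell import * gives the robot as it stands.
- The arm moves only by the tool carry_out, never from a script. Its arguments are lists of equal length, an entry for each row: "slide": the shift along the world's x, y, z scaled (see below), a list of three; "dr": the turn, a rotation vector about the world's x, y, z scaled (see below), a list of three; "gripper": the opening in per cent of the stroke, from 0 (shut) to 100 (fully open). A call has 1 to 10 rows; each row is the pose to reach, as a shift and turn from the pose commanded when the call began, turning the shorter way round; what a row does not reach only later rows make up. The controller multiplies each number of a shift by 0.25 m and each number of a turn by 360 degrees. A row lasts 1/12 s, in which the tool goes at most 41.7 mm and 7.16 degrees, less where a joint would pass 70% of its speed; a pose out of reach is approached as far as the arm can. A call with a number of a shift or a turn outside -1 to 1 is refused whole. A call with a gripper value outside its range is refused whole. The fingers move at their own pace and stop on an object; "newtons" is the grip in N (left out, the last holds). Time passes only in rows, so rows that repeat a pose let the fingers close. It gives the time, the measured TCP pose, the force, the opening and the grip force at its end, in the units of the state.
- read_state(): the state, without advancing time (a new reading comes with each control period).
- camera(name): name is "side" or "top" or "wrist"; returns the picture (384x512x3 uint8, red, green, blue); there is no depth.
- camera_model(name): a dict with "vfov" (degrees; the focal length in pixels is half the picture's height over the tangent of half this angle, whatever the lens; pixels are square), "cx", "cy" (the principal point, pixels), "R" (3x3) and "t" (3): a world point X has camera coordinates R X + t. Camera axes: x right, y down, z forward; pixel columns grow to the right and rows downward; lengths in mm; the calibration is good to about 2 mm. A picture is of the moment at which its call begins: read the wrist's pose just before it. camera_model takes no time and is no camera call; for the wrist camera it gives the pose at the moment of the call.
- sign_off(): hands the job in; it is judged then, once.
The state is a dict: "clock": time; "joints": joint angles; "qd": joint speeds; "effort": joint torques, N m; "eef_pos": TCP position; "eef_rot": TCP orientation; "wrist_force": force on the tool from outside, world axes, zero at the start; "moment": the same for the moment, N m; "finger_gap": finger opening in mm; "finger_force": force on a finger pad.
Only numpy, scipy, OpenCV 4.12 (cv2) and the standard library are available. Lean on these libraries where they do the work, as an engineer would, in place of code of your own. Each camera call takes 0.05 s, during which the arm holds its last target. There are 200 camera calls.

## Working session

There is one attempt and no reset: what is moved stays moved. The work goes in short steps, Python scripts to look and compute and a tool call to move; the robot and the scene stay as the last step left them, time stands still between calls to the robot, and variables do not carry over. Pictures are saved under pics/ and viewed, at most 10 in all, crops included, and the job is handed in when it is done.

Besides the shell and the picture viewer there is one more tool, called after ">>>" as name(argument=value, ...), one argument or row to a line, values as JSON. carry_out: Moves the arm, as the interface text tells. Its arguments: {"type":"object","properties":{"slide":{"type":"array","items":{"type":"array","items":{"type":"number","minimum":-1,"maximum":1}}},"dr":{"type":"array","items":{"type":"array","items":{"type":"number","minimum":-1,"maximum":1}}},"gripper":{"type":"array","items":{"type":"number"}},"newtons":{"type":"number"}},"required":["slide","dr","gripper"]}

```bash
mkdir -p pics; ls; python3 - <<'E'
from cell import *
import cv2,numpy as np
s=read_state();print(s)
ims=[]
for n in("top","side"):
    m=camera_model(n);print(n,m)
    im=camera(n)[:,:,::-1];cv2.imwrite(f"pics/{n}0.png",im)
    cv2.imwrite(f"pics/{n}0b.png",cv2.resize(im,(800,600),interpolation=cv2.INTER_CUBIC))
E
```

```text
pics
{'clock': 0.0, 'joints': array([ 1.23639611e+00,  3.00491557e-01,  1.52158586e+00,  1.98979669e-05,
        1.32069193e+00, -6.66082731e-02]), 'qd': array([-0.00100291,  0.0007099 , -0.00057561, -0.00073865,  0.00082971,
       -0.00136964]), 'effort': array([-3.80576123e-03, -5.31789351e+01, -3.52742457e+01,  7.06650387e-02,
        2.43756064e-02, -1.08206891e-04]), 'eef_pos': array([145.48647468, 530.25447981, 302.07301776]), 'eef_rot': array([-3.14041984e+00, -9.75504566e-05,  2.87379572e+00]), 'wrist_force': array([ 0.33051173, -1.03249172,  0.14430637]), 'moment': array([ 0.00247501, -0.02206652, -0.03094429]), 'finger_force': 0.0, 'finger_gap': 93.7455199168347}
top {'vfov': 45.29503183902469, 'cx': 260.80268677159023, 'cy': 193.26359044982718, 'R': array([[-2.09537122e-03, -9.99931545e-01,  1.15115112e-02],
       [-9.87672513e-01,  2.67614411e-04, -1.56534136e-01],
       [ 1.56520340e-01, -1.16976004e-02, -9.87605462e-01]]), 't': array([ -83.11843209,  494.06787589, 1501.38593387])}
side {'vfov': 43.476882410210834, 'cx': 254.25740577053847, 'cy': 193.8235662358563, 'R': array([[ 0.81002891, -0.58636579,  0.00532298],
       [-0.46023844, -0.64136422, -0.61386686],
       [ 0.36336449,  0.49480006, -0.78939163]]), 't': array([-444.33402044,  233.4002227 , 1219.71023969])}
```

View pics/top0b.png

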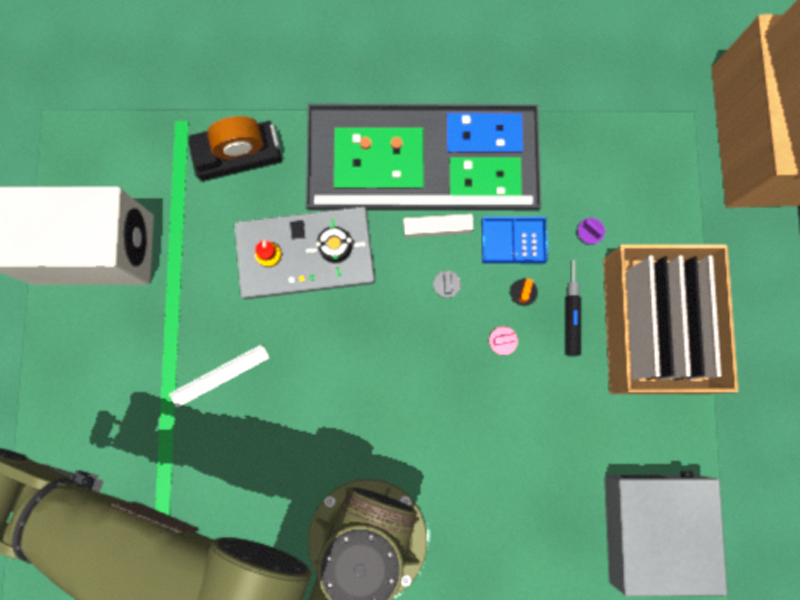

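View pics/side0b.png

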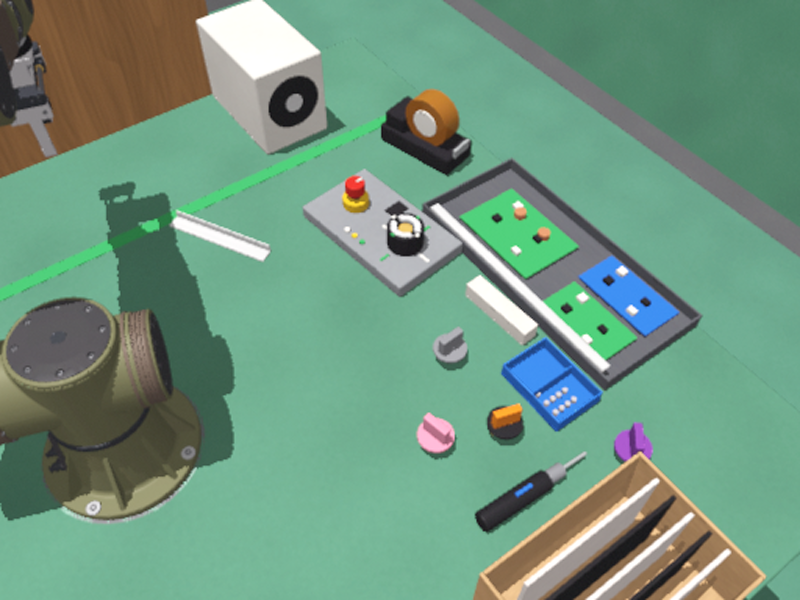

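The top view shows the button at about (265,250), the socket at (333,244), the plug's orange bar at (523,291) and the grey dust cap at (447,284), all in 800x600 pixels. The side view agrees. Next I'll get coarse positions by casting rays.

```bash
cat > h.py <<'E'
import cv2,numpy as np
def ray(m,uv,z):
    f=192/np.tan(np.radians(m["vfov"])/2)
    d=np.array([(uv[0]-m["cx"])/f,(uv[1]-m["cy"])/f,1.0])
    R=np.array(m["R"]);o=-R.T@m["t"];w=R.T@d
    return o+w*(z-o[2])/w[2]
def proj(m,X):
    f=192/np.tan(np.radians(m["vfov"])/2)
    c=np.array(m["R"])@X+m["t"];return np.array([m["cx"]+f*c[0]/c[2],m["cy"]+f*c[1]/c[2]])
def blobs(im,lo,hi,amin=15):
    hsv=cv2.cvtColor(im,cv2.COLOR_BGR2HSV);mk=cv2.inRange(hsv,lo,hi)
    n,l,s,c=cv2.connectedComponentsWithStats(mk)
    return [(c[i],s[i,4],(l==i).astype(np.uint8)) for i in range(1,n) if s[i,4]>=amin]
def rect(mk):
    c=max(cv2.findContours(mk,cv2.RETR_EXTERNAL,cv2.CHAIN_APPROX_NONE)[0],key=cv2.contourArea)
    return cv2.minAreaRect(c),c
E
python3 - <<'E'
from cell import *
from h import *
for n in("top","side"):
    m=camera_model(n);im=cv2.imread(f"pics/{n}0.png")
    for nm,lo,hi,z in[("red",(0,200,120),(5,255,255),80),("yellow",(22,180,150),(30,255,255),50),("orange",(8,180,180),(20,255,255),60),("grey",(0,0,90),(180,30,160),30),("black",(0,0,0),(180,90,50),60)]:
        for c,a,mk in blobs(im,lo,hi):
            p=ray(m,c,z)
            if p[0]>380 and a<6000: print(n,nm,c.round(1),a,p.round(0), [ray(m,q,z).round(0)[:2].tolist() for q in cv2.boxPoints(rect(mk)[0])] if a>400 or nm=="orange" else "")
E
```

```text
top red [169.5 160.3] 81 [597. 217.  80.] 
top yellow [173.1 165.4] 61 [587. 210.  50.] 
top orange [145.9  82.2] 257 [876. 309.  60.] [[890.0, 349.0], [908.0, 282.0], [862.0, 270.0], [845.0, 336.0]]
top orange [336.8 185.2] 63 [ 518. -336.   60.] [[498.0, -322.0], [541.0, -334.0], [537.0, -349.0], [494.0, -337.0]]
top grey [297.5  67. ] 38 [ 946. -214.   30.] 
top grey [326.  67.] 17 [ 946. -315.   30.] 
top grey [257.7  98. ] 3048 [831. -74.  30.] [[930.0, 143.0], [932.0, -374.0], [702.0, -368.0], [702.0, 138.0]]
top grey [152.3  95.2] 57 [841. 293.  30.] 
top grey [ 62.8 166.7] 1274 [587. 586.  30.] [[537.0, 793.0], [743.0, 810.0], [744.0, 479.0], [537.0, 468.0]]
top grey [189.9 147.2] 42 [655. 158.  30.] 
top grey [208.  157.3] 59 [620.  96.  30.] 
top grey [221.3 150.9] 41 [642.  51.  30.] 
top grey [ 86.9 151.2] 45 [641. 508.  30.] 
top grey [410.4 206.4] 548 [ 451. -587.   30.] [[580.0, -564.0], [583.0, -611.0], [338.0, -609.0], [336.0, -564.0]]
top grey [432.2 204.3] 325 [ 458. -662.   30.] 
top grey [449.1 172.6] 24 [ 567. -726.   30.] 
top grey [285.  182.8] 32 [ 531. -166.
[... 2087 characters left out ...]
] 
side grey [373.5 352.6] 849 [ 473. -564.   30.] [[356.0, -555.0], [629.0, -555.0], [626.0, -575.0], [356.0, -573.0]]
side grey [408.1 364. ] 287 [ 517. -628.   30.] 
side black [187.   64.5] 618 [651. 541.  60.] [[582.0, 567.0], [725.0, 639.0], [721.0, 512.0], [584.0, 449.0]]
side black [266.8  93.4] 602 [786. 258.  60.] [[719.0, 319.0], [801.0, 386.0], [875.0, 187.0], [793.0, 129.0]]
side black [288.4  90.7] 79 [852. 227.  60.] 
side black [259.1 156.7] 223 [599.  47.  60.] 
side black [327.2 323.6] 314 [ 422. -458.   60.] 
side black [390.5 357.3] 667 [ 483. -597.   60.] [[381.0, -590.0], [619.0, -590.0], [617.0, -607.0], [381.0, -606.0]]
side black [426.1 368.4] 177 [ 528. -659.   60.]
```

>>> carry_out(
  slide=[
    [0.9, -0.63, 0],
    [0.9, -0.63, 0],
    [0.9, -0.63, 0],
    [0.9, -0.63, 0],
    [0.9, -0.63, 0],
    [0.9, -0.63, 0],
    [0.9, -0.63, 0],
  ],
  dr=[
    [0, 0, 0],
    [0, 0, 0],
    [0, 0, 0],
    [0, 0, 0],
    [0, 0, 0],
    [0, 0, 0],
    [0, 0, 0],
  ],
  gripper=[100, 100, 100, 100, 100, 100, 100],
)

```text
clock: 0.68
eef_pos: [373.0, 370.5, 302.4]
eef_rot: [-3.141, 0.0, 2.872]
wrist_force: [0.3, -0.4, -0.4]
finger_gap: 94.2
finger_force: 0.0
```

>>> carry_out(
  slide=[
    [0.8, -0.7, 0],
    [0.8, -0.7, 0],
    [0.8, -0.7, 0],
    [0.8, -0.7, 0],
    [0.8, -0.7, 0],
    [0.8, -0.7, 0],
    [0.8, -0.7, 0],
    [0.8, -0.7, 0],
    [0.8, -0.7, 0],
  ],
  dr=[
    [0, 0, 0],
    [0, 0, 0],
    [0, 0, 0],
    [0, 0, 0],
    [0, 0, 0],
    [0, 0, 0],
    [0, 0, 0],
    [0, 0, 0],
    [0, 0, 0],
  ],
  gripper=[100, 100, 100, 100, 100, 100, 100, 100, 100],
)

```text
clock: 1.43
eef_pos: [570.4, 197.8, 302.0]
eef_rot: [-3.141, -0.001, 2.873]
wrist_force: [-0.2, 0.4, -0.5]
finger_gap: 93.7
finger_force: 0.0
```

```bash
python3 - <<'E'
from cell import *
from h import *
import pickle
s=read_state();print(s["clock"],s["joints"].round(3),s["eef_pos"],s["eef_rot"])
m=camera_model("wrist");im=camera("wrist")[:,:,::-1].copy()
pickle.dump((m,im),open("w1.pkl","wb"));print(m)
cv2.imwrite("pics/w1.png",cv2.resize(im,(768,576)))
E
```

```text
1.4333 [ 0.273  0.422  1.358  0.     1.363 -1.029] [570.43863827 197.75098864 301.97268345] [-3.14113324e+00 -1.21467703e-03  2.87259981e+00]
{'vfov': 70.60166178989913, 'cx': 256.67325871118436, 'cy': 193.42818675778858, 'R': array([[ 2.67068140e-01,  9.63677536e-01, -4.63996663e-04],
       [ 9.36716299e-01, -2.59483101e-01,  2.35012968e-01],
       [ 2.26356318e-01, -6.31991095e-02, -9.71992124e-01]]), 't': array([-343.36065497, -508.41980174,  272.71755913])}
```

View pics/w1.png

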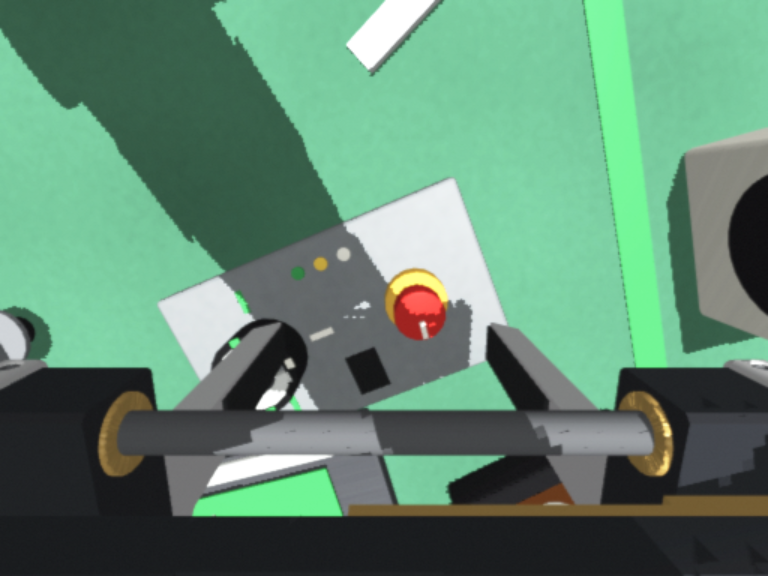

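The wrist view shows the red button at (420,308). The slab's near corners are at (453,178) and (160,303), and the socket is partly hidden at (265,360). The scale is 768x576.

```bash
python3 - <<'E'
from h import *
import pickle
m,im=pickle.load(open("w1.pkl","rb"))
for c,a,mk in blobs(im,(0,150,60),(6,255,255),100)+blobs(im,(174,150,60),(180,255,255),100):
    b=cv2.boundingRect(mk); hsv=cv2.cvtColor(im,cv2.COLOR_BGR2HSV)[...,2][mk>0]
    print(c,a,b,ray(m,c,77),ray(m,cv2.minEnclosingCircle(rect(mk)[1])[0],77),np.percentile(hsv,[5,30,60,95]))
for c,a,mk in blobs(im,(22,150,100),(32,255,255),60):print("y",c,a,ray(m,c,52))
A=ray(m,np.array((160,303))/1.5,30);B=ray(m,np.array((453,178))/1.5,30);C=ray(m,np.array((508,323))/1.5,30)
v=B-A;print(A,B,C,np.linalg.norm(v),"yaw",np.arctan2(-v[0],v[1]))
th=np.arctan2(-v[0],v[1]);ex=np.array([np.cos(th),np.sin(th)]);ey=np.array([-ex[1],ex[0]])
o=(A+B)[:2]/2+85*ex;print("origin",o,"btn",o+75*ey,"sock",o-70*ey)
E
```

```text
[278.88431591 207.51724138] 899 (263, 190, 34, 37) [601.30439856 216.91996624  77.        ] [602.05970161 217.12526339  77.        ] [148. 159. 190. 255.]
[545.98998777  -5.97181674  30.        ] [510.56884691 274.10923046  30.        ] [648.54268131 293.25278796  30.        ] 282.31197320702074 yaw 0.12579962416208768
origin [612.60771819 144.73349355] btn [603.19761229 219.14081783] sock [621.3904837   75.28665755]
```

>>> carry_out(
  slide=[
    [0.122, 0.076, -0.2],
    [0.122, 0.076, -0.35],
    [0.122, 0.076, -0.5],
    [0.122, 0.076, -0.556],
    [0.122, 0.076, -0.556],
    [0.122, 0.076, -0.556],
    [0.122, 0.076, -0.556],
  ],
  dr=[
    [0, 0, 0],
    [0, 0, 0],
    [0, 0, 0],
    [0, 0, 0],
    [0, 0, 0],
    [0, 0, 0],
    [0, 0, 0],
  ],
  gripper=[100, 100, 100, 100, 100, 100, 100],
)

```text
clock: 2.07
eef_pos: [601.2, 217.9, 166.2]
eef_rot: [3.14, 0.003, 2.875]
wrist_force: [0.5, 0.3, 0.6]
finger_gap: 93.8
finger_force: 0.0
```

```bash
python3 - <<'E'
from cell import *
from h import *
s=read_state();print(s["clock"],s["eef_pos"],s["eef_rot"])
m=camera_model("wrist");im=camera("wrist")[:,:,::-1].copy()
for c,a,mk in blobs(im,(0,150,60),(6,255,255),100):
    print(c,a,cv2.boundingRect(mk),ray(m,cv2.minEnclosingCircle(rect(mk)[1])[0],82))
cv2.imwrite("pics/w2.png",cv2.resize(im,(768,576)))
E
```

```text
2.0667 [601.22796064 217.90013431 166.22905993] [3.13989034e+00 2.61365866e-03 2.87485051e+00]
[253.68343885 230.68643785] 3001 (223, 199, 62, 66) [600.19724431 216.77207968  82.        ]
```

View pics/w2.png

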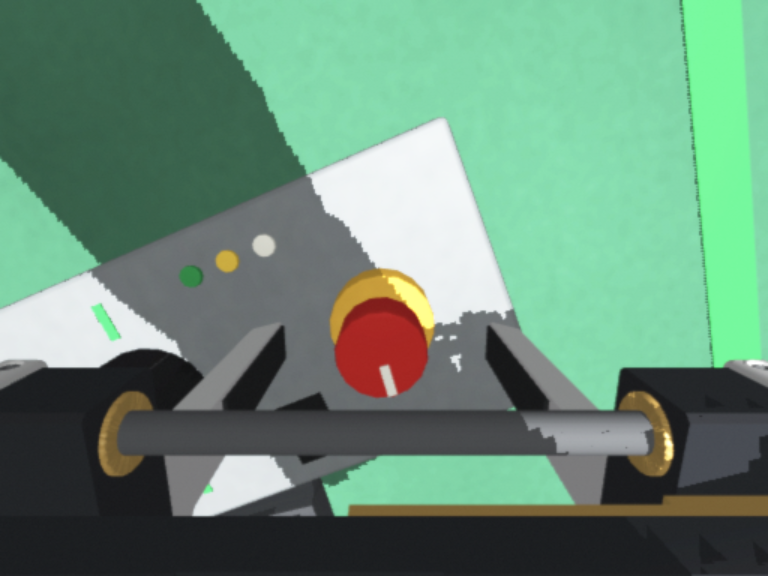

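The button sits centred between the fingers at (382,345), and the white line shows its turn. Next I'll close the fingers.

>>> carry_out(
  slide=[
    [0, 0, 0],
    [0, 0, 0],
    [0, 0, 0],
    [0, 0, 0],
    [0, 0, 0],
    [0, 0, 0],
    [0, 0, 0],
    [0, 0, 0],
  ],
  dr=[
    [0, 0, 0],
    [0, 0, 0],
    [0, 0, 0],
    [0, 0, 0],
    [0, 0, 0],
    [0, 0, 0],
    [0, 0, 0],
    [0, 0, 0],
  ],
  gripper=[0, 0, 0, 0, 0, 0, 0, 0],
  newtons=20,
)

```text
clock: 2.78
eef_pos: [601.0, 216.9, 163.6]
eef_rot: [-3.142, -0.0, 2.874]
wrist_force: [-0.3, 0.1, -0.7]
finger_gap: 43.6
finger_force: 0.0
```

>>> carry_out(
  slide=[
    [0, 0, -0.01],
    [0, 0, -0.02],
    [0, 0, -0.03],
    [0, 0, -0.034],
    [0, 0, -0.034],
    [0, 0, -0.034],
    [0, 0, -0.034],
    [0, 0, -0.034],
  ],
  dr=[
    [0, 0, 0],
    [0, 0, 0],
    [0, 0, 0],
    [0, 0, 0],
    [0, 0, 0],
    [0, 0, 0],
    [0, 0, 0],
    [0, 0, 0],
  ],
  gripper=[0, 0, 0, 0, 0, 0, 0, 0],
)

```text
clock: 3.45
eef_pos: [601.2, 216.4, 156.6]
eef_rot: [-3.141, 0.001, 2.874]
wrist_force: [-7.7, -8.5, 16.9]
finger_gap: 39.6
finger_force: 20.0
```

>>> carry_out(
  slide=[
    [0, 0, 0.004],
    [0, 0, 0.004],
    [0, 0, 0.004],
    [0, 0, 0.004],
    [0, 0, 0.004],
    [0, 0, 0.004],
    [0, 0, 0.004],
    [0, 0, 0.004],
    [0, 0, 0.004],
    [0, 0, 0.004],
  ],
  dr=[
    [0, 0, -0.018],
    [0, 0, -0.036],
    [0, 0, -0.054],
    [0, 0, -0.072],
    [0, 0, -0.09],
    [0, 0, -0.108],
    [0, 0, -0.126],
    [0, 0, -0.144],
    [0, 0, -0.162],
    [0, 0, -0.178],
  ],
  gripper=[0, 0, 0, 0, 0, 0, 0, 0, 0, 0],
)

```text
clock: 4.28
eef_pos: [600.3, 216.6, 156.2]
eef_rot: [-3.139, 0.0, 1.75]
wrist_force: [-9.2, -2.8, 7.8]
finger_gap: 39.6
finger_force: 20.0
```

>>> carry_out(
  slide=[
    [0, 0, 0],
    [0, 0, 0],
    [0, 0, 0],
    [0, 0, 0],
  ],
  dr=[
    [0, 0, 0],
    [0, 0, 0],
    [0, 0, 0],
    [0, 0, 0],
  ],
  gripper=[0, 0, 0, 0],
)

```text
clock: 4.62
eef_pos: [600.3, 216.5, 156.2]
eef_rot: [-3.139, 0.001, 1.756]
wrist_force: [-10.8, -6.8, 8.9]
finger_gap: 40.1
finger_force: 20.0
```

```bash
python3 - <<'E'
from cell import *
s=read_state();print(s)
E
```

```text
{'clock': 4.6167, 'joints': array([ 2.88896214e-01,  6.38726034e-01,  1.38383997e+00, -3.69733999e-04,
        1.12188537e+00,  1.04283034e-01]), 'qd': array([ 0.00144147, -0.00114494,  0.00031928,  0.00024974,  0.00050636,
        0.00025039]), 'effort': array([  1.36550691, -64.04487848, -34.11084294,   0.79057373,
        -2.93489501,   0.13797905]), 'eef_pos': array([600.33570369, 216.54848415, 156.18058617]), 'eef_rot': array([-3.13878406e+00,  6.28412103e-04,  1.75557132e+00]), 'wrist_force': array([-10.76086435,  -6.81772536,   8.87388341]), 'moment': array([-1.14823306,  1.97650412,  0.15547914]), 'finger_force': 20.007628798484802, 'finger_gap': 40.07013272317181}
```

>>> carry_out(
  slide=[
    [0, 0, 0],
    [0, 0, 0],
    [0, 0, 0],
    [0, 0, 0.08],
    [0, 0, 0.2],
    [0, 0, 0.3],
    [0, -0.15, 0.45],
    [0.05, -0.3, 0.58],
    [0.076, -0.45, 0.58],
    [0.076, -0.572, 0.58],
  ],
  dr=[
    [0, 0, 0],
    [0, 0, 0],
    [0, 0, 0],
    [0, 0, 0],
    [0, 0, 0],
    [0, 0, 0],
    [0, 0, 0],
    [0, 0, 0],
    [0, 0, 0],
    [0, 0, 0],
  ],
  gripper=[100, 100, 100, 100, 100, 100, 100, 100, 100, 100],
)

```text
clock: 5.45
eef_pos: [620.7, 75.0, 303.8]
eef_rot: [3.137, 0.0, 1.757]
wrist_force: [1.1, 0.0, -0.5]
finger_gap: 94.0
finger_force: 0.0
```

>>> carry_out(
  slide=[
    [0, 0, 0],
    [0, 0, 0],
    [0, 0, 0],
  ],
  dr=[
    [0, 0, 0],
    [0, 0, 0],
    [0, 0, 0],
  ],
  gripper=[100, 100, 100],
)

```text
clock: 5.7
eef_pos: [619.9, 76.1, 300.7]
eef_rot: [-3.141, -0.0, 1.755]
wrist_force: [0.0, 0.8, 0.4]
finger_gap: 94.2
finger_force: 0.0
```

```bash
python3 - <<'E'
from cell import *
from h import *
import pickle
s=read_state();print(s["clock"],s["eef_pos"],s["eef_rot"],s["wrist_force"])
m=camera_model("wrist");im=camera("wrist")[:,:,::-1].copy()
pickle.dump((m,im),open("w3.pkl","wb"))
print(proj(m,np.array([620,74,78])),proj(m,np.array([601,217,90])))
cv2.imwrite("pics/w3.png",cv2.resize(im,(768,576)))
E
```

```text
5.7 [619.91610847  76.10874314 300.70052087] [-3.14142641e+00 -3.37420727e-04  1.75508072e+00] [0.04577459 0.79122345 0.38184916]
[255.31439933 190.26119606] [262.51148861  50.60524524]
```

View pics/w3.png

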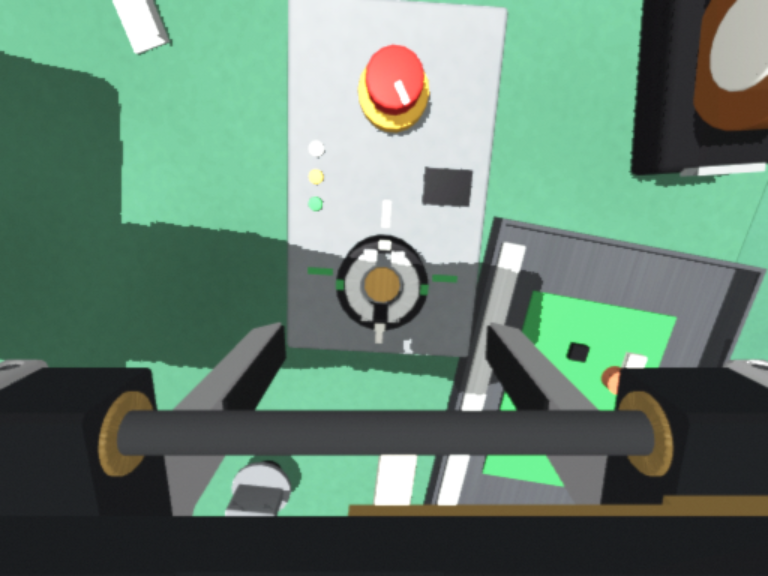

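The socket is at (382,284), with white marks at (386,212) and (379,333) and green marks at (320,271) and (445,279). The button's white line runs from about (396,82) to (408,102). Next I'll measure these accurately.

```bash
python3 - <<'E'
from h import *
import pickle
m,im=pickle.load(open("w3.pkl","rb"))
m2=dict(m)
# button line, button centre from enclosing circle of bright top
def line(m,im,box):
    x0,y0,x1,y1=box;sub=im[y0:y1,x0:x1].astype(int)
    mk=((sub[...,1]>100)&(sub[...,0]>90)&(sub[...,2]>90)).astype(np.uint8)
    n,l,s,c=cv2.connectedComponentsWithStats(mk);i=1+np.argmax(s[1:,4])
    ys,xs=np.where(l==i);P=np.array([ray(m,(x+x0,y+y0),90)[:2] for x,y in zip(xs,ys)])
    d=np.linalg.svd(P-P.mean(0))[2][0];return P.mean(0),np.degrees(np.arctan2(d[1],d[0])),len(P)
print("after",line(m,im,(258,50,278,72)))
im2=cv2.resize(cv2.imread("pics/w2.png"),(512,384),interpolation=cv2.INTER_AREA)
# w2 pose: rebuild the camera from fixed hand-eye
from scipy.spatial.transform import Rotation as Ro
T=lambda p,r:(Ro.from_euler("xyz",r).as_matrix(),np.array(p))
Rt,pt=T([619.916,76.109,300.70],[-3.14142641,-.0003374,1.75508])
Rc,tc=np.array(m["R"]),np.array(m["t"]); H=Rc@Rt; h=Rc@pt+tc
Rt,pt=T([601.228,217.9,166.229],[3.13989,.0026137,2.8748505])
m2["R"]=H@Rt.T;m2["t"]=h-m2["R"]@pt
print("before",line(m2,im2,(246,238,268,268)))
# socket outer black ring
g=cv2.cvtColor(im,cv2.COLOR_BGR2HSV)
for nm,lo,hi in[("brass",(8,100,60),(25,255,255)),("black",(0,0,0),(180,255,45)),("green",(50,120,30),(75,255,200)),("white",(0,0,170),(180,40,255)),("lip",(0,0,80),(180,40,255))]:
    for c,a,mk in blobs(im,lo,hi,8):
        if 200<c[0]<310 and 125<c[1]<235 and a<2500:
            (r,ct)=rect(mk);mec=cv2.minEnclosingCircle(ct)
            print(nm,c.round(1),a,np.round(mec[0],1),round(mec[1],1),"z78",ray(m,mec[0],78).round(1)[:2],"z72",ray(m,c,72).round(1)[:2],"z30",ray(m,c,30).round(1)[:2])
# slab edges
E
```

```text
after (array([606.63046623, 210.19071637]), np.float64(-131.8045580686337), 375)
before (array([613.89772852, 217.08197121]), np.float64(-8.823857625717269), 221)
brass [254.3 189.3] 425 [254.4 189.4] 11.7 z78 [618.8  74.8] z72 [618.9  73.6] z30 [620.3  64.1]
black [258.1 161.8] 119 [257.  169.5] 22.3 z78 [617.5  98.1] z72 [617.3 106.2] z30 [618.5 101.1]
black [229.7 178. ] 77 [231.  178.5] 8.2 z78 [590.2  82.5] z72 [588.3  81.7] z30 [585.5  73.3]
black [280.7 181.9] 65 [280. 182.] 7.2 z78 [646.1  88.7] z72 [647.5  87.9] z30 [652.7  80.4]
black [253.2 208. ] 369 [254.  196.5] 29.1 z78 [619.8  66.4] z72 [621.7  50.8] z30 [623.4  38.3]
green [213.7 180.4] 60 [213.5 180.5] 7.6 z78 [570.9  76.6] z72 [570.3  75.4] z30 [565.2  66.2]
green [296.2 185.3] 60 [296.4 184.5] 7.6 z78 [665.2  89.3] z72 [666.2  87.3] z30 [674.   79.7]
green [226.1 189.4] 37 [226.5 189.5] 3.8 z78 [587.2  68.8] z72 [586.3  67.4] z30 [583.2  57.1]
green [282.  192.7] 36 [281.5 192.5] 3.8 z78 [650.3  76.9] z72 [651.7  75.5] z30 [657.5  66.3]
white [256.1 162.9] 58 [256. 163.] 4.5 z78 [615.1 105.1] z72 [615.2 104.5] z30 [616.1  99.2]
white [240.  187.6] 462 [246.  188.9] 23.1 z78 [609.2  73.6] z72 [602.   72.5] z30 [601.   62.9]
white [268.8 189. ] 458 [264.5 190.5] 22.9 z78 [630.5  75.7] z72 [635.5  77.1] z30 [639.2  68.1]
white [252.3 221.2] 61 [252.5 221.8] 6.3 z78 [623.7  35.5] z72 [623.6  34.2] z30 [625.6  19.4]
white [271.1 231. ] 43 [271.5 230.7] 5.0 z78 [648.   28.6] z72 [648.5  25.9] z30 [653.8  10.1]
lip [254.1 186.6] 1491 [254.1 187.8] 28.4 z78 [618.1  76.6] z72 [618.   76.7] z30 [619.3  67.8]
```

```bash
python3 - <<'E'
from h import *
import pickle
from scipy.spatial.transform import Rotation as Ro
m,im=pickle.load(open("w3.pkl","rb"));m2=dict(m)
im2=cv2.resize(cv2.imread("pics/w2.png"),(512,384),interpolation=cv2.INTER_AREA)
T=lambda p,r:(Ro.from_euler("xyz",r).as_matrix(),np.array(p))
Rt,pt=T([619.916,76.109,300.70],[-3.14142641,-.0003374,1.75508])
Rc,tc=np.array(m["R"]),np.array(m["t"]); H=Rc@Rt; h=Rc@pt+tc
Rt,pt=T([601.228,217.9,166.229],[3.13989,.0026137,2.8748505]);m2["R"]=H@Rt.T;m2["t"]=h-m2["R"]@pt
for nm,mm,I,c,z in(("before",m2,im2,(254,230),90),("after",m,im,(263,51),90)):
    x,y=c;k=42 if nm=="before" else 26
    hsv=cv2.cvtColor(I,cv2.COLOR_BGR2HSV)
    full=((hsv[...,0]<7)|(hsv[...,0]>173))&(hsv[...,1]>150)
    full=full.astype(np.uint8);box=np.zeros_like(full);box[max(0,y-k):y+k,x-k:x+k]=1;full*=box
    hull=np.zeros_like(full);ct=cv2.convexHull(np.argwhere(full)[:,::-1].astype(np.int32));cv2.fillPoly(hull,[ct],1)
    L=(hull>0)&(hsv[...,1]<120)&(hsv[...,2]>100)
    ys,xs=np.where(L);P=np.array([ray(mm,(a,b),z)[:2] for a,b in zip(xs,ys)])
    d=np.linalg.svd(P-P.mean(0))[2][0]; q=P.mean(0)-[600.7,216.9]
    print(nm,len(P),P.mean(0),"line ang",np.degrees(np.arctan(d[1]/d[0])),"from centre",np.degrees(np.arctan2(q[1],q[0])),np.ptp((P-P.mean(0))@d))
E
```

```text
before 152 [611.21050234 217.91074284] line ang -0.5908431409324049 from centre 5.492959835272236 14.230930498989423
after 112 [607.66215254 209.0457422 ] line ang -66.58180902750787 from centre -48.44565459023828 25.63555294346306
```

```bash
python3 - <<'E'
from h import *
import pickle
m,im=pickle.load(open("w3.pkl","rb"))
for p in((396,82),(402,92),(408,102)): print(ray(m,np.array(p)/1.5,90))
# ellipse of top disc
hsv=cv2.cvtColor(im,cv2.COLOR_BGR2HSV)
print([proj(m,np.array([600.7,216.9,90])),proj(m,np.array([600.7+20,216.9,90])),proj(m,np.array([600.7-20,216.9,90])),proj(m,np.array([600.7,236.9,90]))])
cv2.imwrite("pics/c.png",cv2.resize(im[20:100,220:310],(720,600)[::1],interpolation=cv2.INTER_NEAREST))
E
```

```text
[603.13305704 213.66644912  90.        ]
[608.18677275 208.42912997  90.        ]
[613.29467847 203.13565205  90.        ]
[array([262.19366579,  50.65390086]), array([282.05593124,  54.68320785]), array([242.20401462,  46.59875211]), array([266.04530769,  28.41078001])]
```

View pics/c.png

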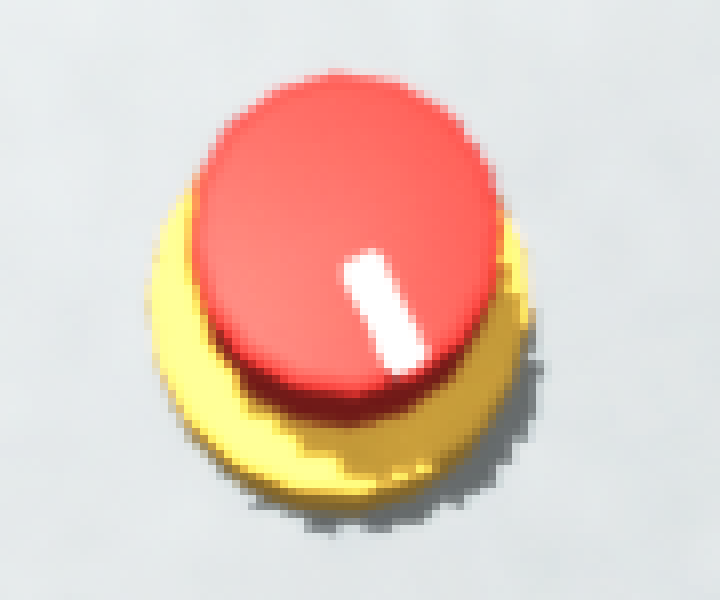

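The white line has turned about 58° and now lies about 63° clockwise of the console's x axis, so the button is at its reset stop. Next is the plug.

>>> carry_out(
  slide=[
    [-0.03, -0.14, 0],
    [-0.06, -0.28, 0],
    [-0.1, -0.42, 0],
    [-0.14, -0.56, 0],
    [-0.17, -0.7, 0],
    [-0.2, -0.8, 0],
    [-0.2, -0.8, 0],
  ],
  dr=[
    [0, 0, 0.017],
    [0, 0, 0.034],
    [0, 0, 0.05],
    [0, 0, 0.067],
    [0, 0, 0.084],
    [0, 0, 0.1],
    [0, 0, 0.1],
  ],
  gripper=[50, 50, 50, 50, 50, 50, 50],
)

```text
clock: 6.33
eef_pos: [569.2, -126.7, 300.8]
eef_rot: [-3.141, 0.0, 2.389]
wrist_force: [0.6, 0.6, 0.0]
finger_gap: 50.4
finger_force: 0.0
```

>>> carry_out(
  slide=[
    [-0.03, -0.14, 0],
    [-0.06, -0.28, 0],
    [-0.1, -0.42, 0],
    [-0.14, -0.56, 0],
    [-0.17, -0.7, 0],
    [-0.2, -0.84, -0.1],
    [-0.208, -0.84, -0.16],
    [-0.208, -0.84, -0.16],
    [-0.208, -0.84, -0.16],
    [-0.208, -0.84, -0.16],
  ],
  dr=[
    [0, 0, 0.017],
    [0, 0, 0.034],
    [0, 0, 0.05],
    [0, 0, 0.067],
    [0, 0, 0.078],
    [0, 0, 0.078],
    [0, 0, 0.078],
    [0, 0, 0.078],
    [0, 0, 0.078],
    [0, 0, 0.078],
  ],
  gripper=[50, 50, 50, 50, 50, 50, 50, 50, 50, 50],
)

```text
clock: 7.17
eef_pos: [519.1, -332.7, 262.2]
eef_rot: [-3.141, 0.001, 2.875]
wrist_force: [0.3, 0.3, -0.3]
finger_gap: 46.6
finger_force: 0.0
```

```bash
python3 - <<'E'
from cell import *
from h import *
import pickle
s=read_state();print(s["clock"],s["eef_pos"],s["eef_rot"],s["joints"].round(2))
m=camera_model("wrist");im=camera("wrist")[:,:,::-1].copy()
pickle.dump((m,im),open("w4.pkl","wb"))
for c,a,mk in blobs(im,(5,150,80),(20,255,255),100):
    r,ct=rect(mk);print(c,a,r,ray(m,c,60).round(1),[ray(m,q,66).round(1)[:2].tolist() for q in cv2.boxPoints(r)])
    e=cv2.approxPolyDP(ct,2.5,True)[:,0];print(e.tolist(),[ray(m,q,66).round(1)[:2].tolist() for q in e])
cv2.imwrite("pics/w4.png",cv2.resize(im,(768,576)))
E
```

```text
7.1667 [ 519.09004409 -332.68199811  262.15382808] [-3.14135336e+00  1.17406447e-03  2.87515729e+00] [-0.63  0.48  1.37  0.    1.29 -1.93]
[253.144427   190.97488226] 637 ((253.0, 191.0), (46.0, 14.0), 90.0) [ 518.  -335.8   60. ] [[491.2, -335.9], [495.0, -322.0], [543.1, -335.0], [539.1, -349.5]]
[[250, 168], [247, 172], [246, 209], [248, 214], [258, 214], [260, 170]] [[492.3, -331.9], [495.5, -336.1], [533.7, -348.0], [539.7, -347.5], [542.6, -337.1], [497.0, -322.5]]
```

View pics/w4.png

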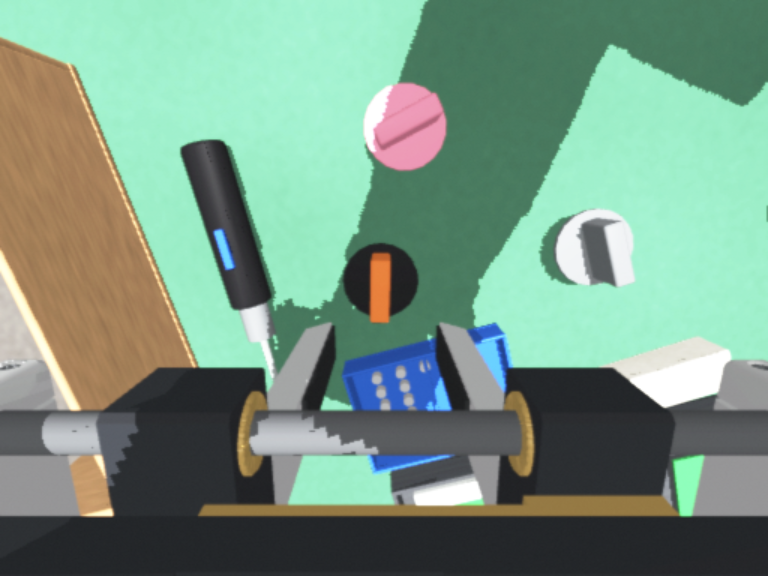

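The plug's orange bar is at (380,287) in the wrist view and already lies along the tool's x axis. The centre works out at (517.6,-336.0), with a 2° tilt to take out. Next I'll descend and grip.

>>> carry_out(
  slide=[
    [0, 0, -0.1],
    [0, 0, -0.2],
    [0, 0, -0.3],
    [0, 0, -0.4],
    [0, 0, -0.48],
    [0, 0, -0.507],
    [0, 0, -0.507],
    [0, 0, -0.507],
    [0, 0, -0.507],
  ],
  dr=[
    [0, 0, -0.005],
    [0, 0, -0.005],
    [0, 0, -0.005],
    [0, 0, -0.005],
    [0, 0, -0.005],
    [0, 0, -0.005],
    [0, 0, -0.005],
    [0, 0, -0.005],
    [0, 0, -0.005],
  ],
  gripper=[50, 50, 50, 50, 50, 50, 50, 50, 50],
)

```text
clock: 7.97
eef_pos: [518.7, -334.3, 136.2]
eef_rot: [-3.141, 0.003, 2.843]
wrist_force: [0.2, 0.7, 0.3]
finger_gap: 46.8
finger_force: 0.0
```

>>> carry_out(
  slide=[
    [0, 0, 0],
    [0, 0, 0],
    [0, 0, 0],
    [0, 0, 0],
    [0, 0, 0],
    [0, 0, 0],
    [0, 0, 0],
    [0, 0, 0],
    [0, 0, 0],
  ],
  dr=[
    [0, 0, 0],
    [0, 0, 0],
    [0, 0, 0],
    [0, 0, 0],
    [0, 0, 0],
    [0, 0, 0],
    [0, 0, 0],
    [0, 0, 0],
    [0, 0, 0],
  ],
  gripper=[0, 0, 0, 0, 0, 0, 0, 0, 0],
  newtons=40,
)

```text
clock: 8.72
eef_pos: [517.9, -334.2, 134.4]
eef_rot: [-3.141, 0.0, 2.842]
wrist_force: [0.1, -0.0, 1.2]
finger_gap: 13.7
finger_force: 40.0
```

```bash
python3 - <<'E'
from cell import *
from h import *
import pickle
s=read_state();print(s["clock"],s["eef_pos"],s["eef_rot"],s["finger_gap"],s["finger_force"],s["wrist_force"],s["moment"])
m=camera_model("wrist");im=camera("wrist")[:,:,::-1].copy()
pickle.dump((m,im),open("w5.pkl","wb"))
for c,a,mk in blobs(im,(5,150,60),(20,255,255),200):
    r,ct=rect(mk);print(c,a,r,cv2.boundingRect(mk),ray(m,c,66))
    e=cv2.approxPolyDP(ct,2.5,True)[:,0];print(e.tolist(),[ray(m,q,66).round(1)[:2].tolist() for q in e])
E
```

```text
8.7167 [ 517.92173263 -334.23853195  134.35265968] [-3.14146359e+00  1.23607250e-04  2.84232140e+00] 13.719498986274473 39.99758720397949 [ 0.06022401 -0.04285922  1.2218431 ] [-0.11091594  0.105984   -0.02607851]
[256.58078845 234.8184342 ] 1801 ((256.4999694824219, 234.5), (76.99998474121094, 22.999996185302734), 90.0) (245, 196, 24, 78) [ 513.29009164 -332.19889307   66.        ]
[[249, 196], [245, 210], [246, 272], [266, 273], [267, 199]] [[489.3, -329.3], [496.6, -334.1], [534.7, -345.7], [539.0, -334.1], [494.1, -320.0]]
```

>>> carry_out(
  slide=[
    [0, 0, 0.1],
    [0, 0, 0.2],
    [0, 0, 0.3],
    [0, 0, 0.4],
    [0, 0.1, 0.48],
    [0.02, 0.2, 0.48],
    [0.05, 0.3, 0.48],
    [0.08, 0.42, 0.48],
    [0.11, 0.55, 0.48],
    [0.14, 0.68, 0.48],
  ],
  dr=[
    [0, 0, 0],
    [0, 0, 0],
    [0, 0, 0],
    [0, 0, 0],
    [0, 0, -0.015],
    [0, 0, -0.03],
    [0, 0, -0.045],
    [0, 0, -0.06],
    [0, 0, -0.075],
    [0, 0, -0.09],
  ],
  gripper=[0, 0, 0, 0, 0, 0, 0, 0, 0, 0],
)

```text
clock: 9.6
eef_pos: [552.9, -162.8, 254.0]
eef_rot: [-3.141, -0.0, 2.272]
wrist_force: [0.8, 0.6, -1.2]
finger_gap: 13.8
finger_force: 40.0
```

>>> carry_out(
  slide=[
    [0.04, 0.13, 0],
    [0.08, 0.26, 0],
    [0.12, 0.4, 0],
    [0.16, 0.54, 0],
    [0.2, 0.68, 0],
    [0.24, 0.82, 0],
    [0.264, 0.95, 0],
    [0.264, 0.95, 0],
    [0.264, 0.95, 0],
    [0.264, 0.95, 0],
  ],
  dr=[
    [0, 0, -0.015],
    [0, 0, -0.03],
    [0, 0, -0.045],
    [0, 0, -0.06],
    [0, 0, -0.075],
    [0, 0, -0.09],
    [0, 0, -0.092],
    [0, 0, -0.092],
    [0, 0, -0.092],
    [0, 0, -0.092],
  ],
  gripper=[0, 0, 0, 0, 0, 0, 0, 0, 0, 0],
)

```text
clock: 10.43
eef_pos: [618.8, 73.0, 253.9]
eef_rot: [-3.141, 0.0, 1.699]
wrist_force: [1.0, 0.8, -1.3]
finger_gap: 13.5
finger_force: 40.0
```

```bash
python3 - <<'E'
from cell import *
from h import *
import pickle
s=read_state();print(s["clock"],s["eef_pos"],s["eef_rot"],s["finger_gap"],s["finger_force"],s["wrist_force"],s["moment"])
m=camera_model("wrist");im=camera("wrist")[:,:,::-1].copy()
pickle.dump((m,im),open("w6.pkl","wb"))
z=s["eef_pos"][2]-110.35+42
for c,a,mk in blobs(im,(5,150,60),(20,255,255),200):
    r,ct=rect(mk);e=cv2.approxPolyDP(ct,2.5,True)[:,0];print(c,cv2.boundingRect(mk),e.tolist(),[(ray(m,q,z)-s["eef_pos"]).round(1)[:2].tolist() for q in e])
for k in(18,0):  # predicted rim centre vs. visible marks
    print(proj(m,np.array([619.2,73.2,78])))
cv2.imwrite("pics/w6.png",cv2.resize(im,(768,576)))
E
```

```text
10.4333 [618.75381645  73.0350475  253.86793547] [-3.14083091e+00  1.01071839e-04  1.69935345e+00] 13.469353479632515 39.9949711561203 [ 1.01324044  0.84414325 -1.34077019] [-0.12076283  0.06476738  0.02179706]
[503.38931298  27.6870229 ] (495, 0, 17, 57) [[497, 0], [495, 42], [511, 56], [511, 17], [507, 0]] [[101.0, 142.6], [106.2, 124.6], [116.5, 119.4], [110.3, 136.4], [105.9, 143.2]]
[256.58333333 234.76      ] (245, 196, 24, 78) [[250, 196], [245, 209], [247, 273], [266, 273], [267, 199]] [[-6.4, 29.6], [-8.3, 21.5], [-2.3, -19.2], [9.3, -17.7], [3.5, 29.0]]
[255.95719276 198.77227054]
[255.95719276 198.77227054]
```

View pics/w6.png

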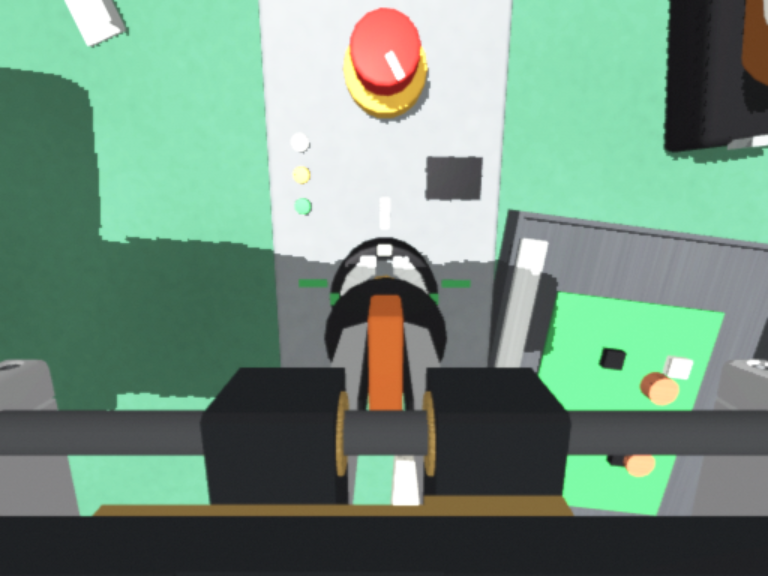

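The bar sits at column 385 between the white marks (385,212) and (384,250), and the green marks at (313,283) and (455,283) are symmetric about it. Only about +1.4 mm in y is needed, so I'll descend gently and check the force.

>>> carry_out(
  slide=[
    [0.001, 0.0056, -0.04],
    [0.001, 0.0056, -0.08],
    [0.001, 0.0056, -0.12],
    [0.001, 0.0056, -0.145],
    [0.001, 0.0056, -0.155],
    [0.001, 0.0056, -0.16],
    [0.001, 0.0056, -0.165],
    [0.001, 0.0056, -0.17],
    [0.001, 0.0056, -0.175],
    [0.001, 0.0056, -0.18],
  ],
  dr=[
    [0, 0, 0],
    [0, 0, 0],
    [0, 0, 0],
    [0, 0, 0],
    [0, 0, 0],
    [0, 0, 0],
    [0, 0, 0],
    [0, 0, 0],
    [0, 0, 0],
    [0, 0, 0],
  ],
  gripper=[0, 0, 0, 0, 0, 0, 0, 0, 0, 0],
)

```text
clock: 11.32
eef_pos: [619.2, 74.7, 209.5]
eef_rot: [3.141, 0.0, 1.699]
wrist_force: [0.2, 0.4, -1.7]
finger_gap: 13.6
finger_force: 40.0
```

>>> carry_out(
  slide=[
    [0, 0, -0.002],
    [0, 0, -0.004],
    [0, 0, -0.004],
  ],
  dr=[
    [0, 0, 0],
    [0, 0, 0],
    [0, 0, 0],
  ],
  gripper=[0, 0, 0],
)

```text
clock: 11.57
eef_pos: [619.2, 74.8, 208.2]
eef_rot: [-3.142, 0.0, 1.699]
wrist_force: [0.2, 0.1, -1.3]
finger_gap: 14.1
finger_force: 40.0
```

The plug is 4 mm inside the mouth with no contact force. Next I'll push against the spring.

>>> carry_out(
  slide=[
    [0, 0, -0.01],
    [0, 0, -0.02],
    [0, 0, -0.03],
    [0, 0, -0.04],
    [0, 0, -0.05],
    [0, 0, -0.06],
    [0, 0, -0.068],
    [0, 0, -0.068],
    [0, 0, -0.068],
    [0, 0, -0.068],
  ],
  dr=[
    [0, 0, 0],
    [0, 0, 0],
    [0, 0, 0],
    [0, 0, 0],
    [0, 0, 0],
    [0, 0, 0],
    [0, 0, 0],
    [0, 0, 0],
    [0, 0, 0],
    [0, 0, 0],
  ],
  gripper=[0, 0, 0, 0, 0, 0, 0, 0, 0, 0],
)

```text
clock: 12.4
eef_pos: [619.1, 74.7, 191.3]
eef_rot: [-3.142, -0.0, 1.699]
wrist_force: [-1.7, 0.1, 3.3]
finger_gap: 13.7
finger_force: 40.0
```

>>> carry_out(
  slide=[
    [0, 0, 0],
    [0, 0, 0],
    [0, 0, 0],
  ],
  dr=[
    [0, 0, 0],
    [0, 0, 0],
    [0, 0, 0],
  ],
  gripper=[0, 0, 0],
)

```text
clock: 12.65
eef_pos: [619.2, 74.7, 191.3]
eef_rot: [3.142, 0.0, 1.699]
wrist_force: [-1.7, -0.4, 3.5]
finger_gap: 13.8
finger_force: 40.0
```

```bash
python3 - <<'E'
from cell import *
from h import *
s=read_state();print(s["clock"],s["eef_pos"],s["eef_rot"],s["wrist_force"],s["moment"])
m=camera_model("wrist");im=camera("wrist")[:,:,::-1].copy()
for c,a,mk in blobs(im,(5,150,60),(20,255,255),200):
    r,ct=rect(mk);e=cv2.approxPolyDP(ct,2.5,True)[:,0];print(c,cv2.boundingRect(mk),e.tolist())
cv2.imwrite("pics/w7.png",cv2.resize(im,(768,576)))
E
```

```text
12.65 [619.16640798  74.72697322 191.30318327] [3.14155874e+00 1.36991465e-05 1.69880325e+00] [-1.67307844 -0.43159712  3.52879864] [-0.08173319  0.49088575 -0.11946809]
[256.59700665 234.84977827] (245, 196, 25, 78) [[250, 196], [245, 210], [246, 272], [266, 273], [267, 199]]
```

View pics/w7.png

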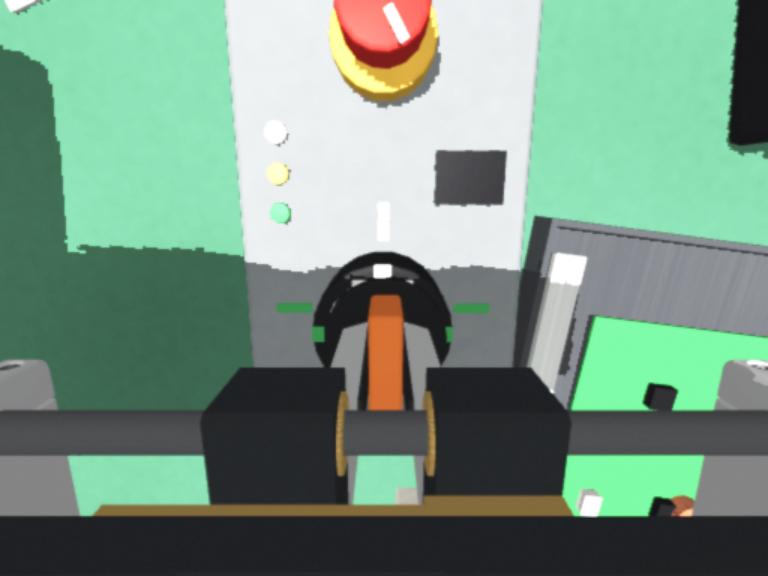

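The plug has not slipped in the grip, and the flange is now nested in the drum at (383,325). Next I'll twist clockwise, shifting slightly to keep the plug's axis centred.

>>> carry_out(
  slide=[
    [-0.002, 0, 0],
    [-0.002, -0.001, 0],
    [-0.001, -0.001, 0],
    [-0.001, -0.001, 0],
    [-0.001, -0.001, 0],
    [0, -0.002, 0],
    [0, -0.002, 0],
  ],
  dr=[
    [0, 0, -0.018],
    [0, 0, -0.036],
    [0, 0, -0.054],
    [0, 0, -0.072],
    [0, 0, -0.09],
    [0, 0, -0.108],
    [0, 0, -0.125],
  ],
  gripper=[0, 0, 0, 0, 0, 0, 0],
)

```text
clock: 13.28
eef_pos: [619.5, 74.2, 191.7]
eef_rot: [3.14, -0.001, 0.908]
wrist_force: [0.2, -0.8, 5.2]
finger_gap: 13.5
finger_force: 40.0
```

>>> carry_out(
  slide=[
    [0, -0.001, 0],
    [0.001, -0.001, 0],
    [0.001, -0.001, 0],
    [0.002, -0.002, 0],
    [0.002, -0.002, 0],
    [0.002, -0.002, 0],
    [0.002, -0.002, 0],
    [0.002, -0.002, 0],
    [0.002, -0.002, 0],
  ],
  dr=[
    [0, 0, -0.018],
    [0, 0, -0.036],
    [0, 0, -0.054],
    [0, 0, -0.072],
    [0, 0, -0.09],
    [0, 0, -0.108],
    [0, 0, -0.125],
    [0, 0, -0.125],
    [0, 0, -0.125],
  ],
  gripper=[0, 0, 0, 0, 0, 0, 0, 0, 0],
)

```text
clock: 14.03
eef_pos: [620.0, 73.7, 191.7]
eef_rot: [3.141, -0.001, 0.127]
wrist_force: [0.4, -0.4, 5.8]
finger_gap: 13.7
finger_force: 40.0
```

>>> carry_out(
  slide=[
    [0, 0, -0.004],
    [0, 0, -0.008],
    [0, 0, -0.012],
    [0, 0, -0.014],
    [0, 0, -0.014],
    [0, 0, -0.014],
  ],
  dr=[
    [0, 0, 0],
    [0, 0, 0],
    [0, 0, 0],
    [0, 0, 0],
    [0, 0, 0],
    [0, 0, 0],
  ],
  gripper=[0, 0, 0, 0, 0, 0],
)

```text
clock: 14.53
eef_pos: [620.0, 73.7, 188.4]
eef_rot: [3.141, -0.001, 0.128]
wrist_force: [-0.4, -0.8, 8.3]
finger_gap: 13.6
finger_force: 40.0
```

```bash
python3 - <<'E'
from cell import *
s=read_state();print(s["clock"],s["eef_pos"],s["eef_rot"],s["wrist_force"],s["moment"],s["finger_force"])
E
```

```text
14.5333 [619.98756061  73.72661324 188.36539608] [ 3.14143483e+00 -1.43452848e-03  1.28089745e-01] [-0.42657268 -0.8493201   8.34706299] [-0.1083428   0.31179212  0.01414361] 39.99986708164215
```

>>> carry_out(
  slide=[
    [0, 0, -0.003],
    [0, 0, -0.005],
    [0, 0, -0.007],
    [0, 0, -0.007],
    [0, 0, -0.007],
    [0, 0, -0.007],
  ],
  dr=[
    [0, 0, 0],
    [0, 0, 0],
    [0, 0, 0],
    [0, 0, 0],
    [0, 0, 0],
    [0, 0, 0],
  ],
  gripper=[0, 0, 0, 0, 0, 0],
)

```text
clock: 15.03
eef_pos: [620.1, 73.7, 188.3]
eef_rot: [3.141, -0.002, 0.128]
wrist_force: [-7.6, -1.7, 21.4]
finger_gap: 13.7
finger_force: 40.0
```

```bash
python3 - <<'E'
from cell import *
from h import *
s=read_state();print(s["clock"],s["eef_pos"],s["eef_rot"],s["wrist_force"],s["moment"],s["finger_force"])
im=camera("side")[:,:,::-1];cv2.imwrite("pics/s8.png",cv2.resize(im[85:185,190:320],(780,600),interpolation=cv2.INTER_CUBIC))
E
```

```text
15.0333 [620.07542663  73.68657036 188.26629327] [ 3.14129289e+00 -2.44776408e-03  1.28144224e-01] [-7.57939061 -1.68860455 21.4150933 ] [-0.24441591  1.81390571 -0.02783018] 40.00621855258942
```

View pics/s8.png

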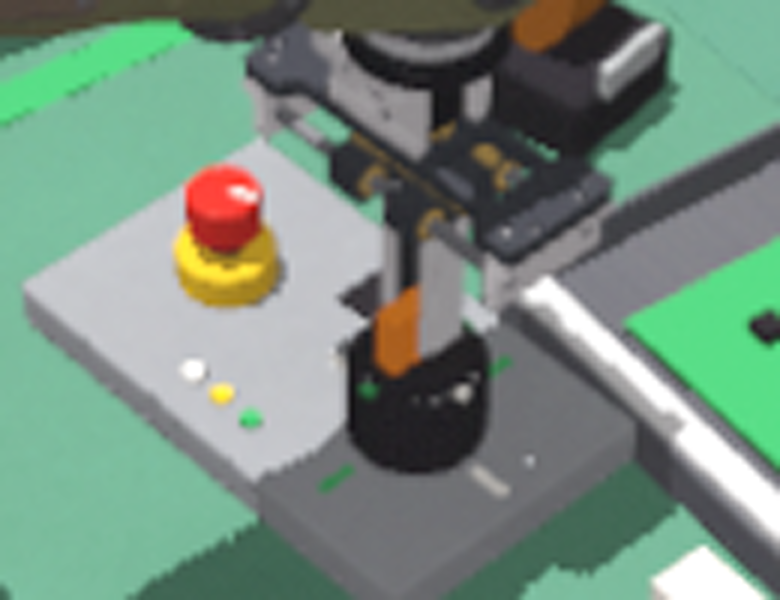

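The side view shows the flange seated on the drum at (418,350) with the bar along the green marks, and the red button up at (222,205). The force jumped to 21 N at exactly the flush height, so I'm handing in.

```bash
python3 -c "
from cell import *
print(sign_off())"
```

```text
the job is handed in; nothing more can be done
None
```

I handed the job in at about 15 s on the robot's clock with the stop button pressed and turned to its reset stop, and the plug inserted, twisted to the green marks and held flush in the grip; the hand-in returned no pass/fail result.

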